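Make the carving jig ready and hold its sprung jaw open

ROBOT

A 6-joint arm with a two-finger parallel gripper is mounted at the origin on the work surface. World frame = base frame: x ahead of the robot, y to its left, z up, the work surface at z = 0. Lengths are in m, angles in rad, forces in N, time in s.
With the tool pointing down it reaches from about 0.3 to 0.95 m from the base axis. Payload 3.1 kg.
Tool frame: the origin (TCP) lies on the mounting face of the last link; the fingertips stand 173 mm ahead of it and the grasp point (between the pads) lies 155 mm ahead of it (bot.grasp_offset is the z of the grasp point in the tool frame, in m); z points along the fingers, y is the line along which they close (so a half turn about z gives the same grasp; the last joint's range is limited). The gripper opens to 85 mm and grips with 20 to 120 N. Pads are 22 mm wide; open, the fingers measure 114 mm over their backs; the gripper's body (76 mm by 85 mm) begins 54 mm behind the grasp point. The pads swing forward as they close: fully open they stand 13 mm farther back than shut.
Start: joints at [1.117, 0.308, 1.634, -0, 1.2, -0.07], TCP at [0.234, 0.58, 0.405] pointing down, gripper open.
Joint ranges: [-3.06, 3.06], [-0.79, 1.96], [0.05, 2.63], [-1.19, 4.34], [0.05, 2.64], [-2.94, 2.94]. Speed limits (rad/s): [2.79, 2.79, 3.14, 3.14, 3.14, 3.14].

INTERFACE

Orientations are given as a unit quaternion [x, y, z, w].
In Python, from rig import bot gives the robot as it stands. Calls block until the motion is done:
- bot.goto(position, orientation): joint-space move of the TCP to a pose.
- bot.movel(position, rotation=None, v=0.15): straight line of the TCP; rotation=None keeps the orientation; v is the mean speed in m/s.
- bot.move_joints(angles): joint-space move.
- bot.move_gripper(opening, grip_force=None): finger opening in m; grip_force is the grip in N (None keeps the last); returns when the fingers have stopped.
- bot.hold(seconds).
- bot.solve_ik(position, orientation): joint angles nearest the present ones, or None.
- bot.get_state(): the state.
- bot.get_image(name): name is "scene" or "side" or "wrist"; returns a dict with "frame" (480x640x3 uint8, red, green, blue), "K" (3x3 intrinsics, pixels), "k1" (the pictures are not rectified: a ray, as slopes to the right and down, at radius r is drawn at 1 + k1 r^2 times it, then the intrinsics apply), "origin" and "attitude" of the camera in the world. Camera axes: x right, y down, z forward; pixel columns grow to the right and rows downward; lengths in m; the calibration is good to about 2 mm. A picture is of the moment at which its call begins. There is no depth.
A pose or a line that the arm cannot do raises bot.Unreachable and nothing moves.
- bot.sign_off(): hands the job in; it is judged then, once.
The state is a dict: "t": time; "joint_pos": joint angles; "qd": joint speeds; "tau": joint torques, N m; "position": TCP position; "orientation": TCP orientation; "ft_force": force on the tool from outside, world axes, zero at the start; "torque": the same for the moment, N m; "width": finger opening in m; "grasp_force": force on a finger pad.
Only numpy, scipy, OpenCV 4.12 (cv2) and the standard library are available. Lean on these libraries where they do the work, as an engineer would, in place of code of your own. Each camera call takes 0.05 s, during which the arm holds its last target. There are 200 camera calls.

TASK

Get the holding jig ready for the next carving: put the two spare bench dogs fully home into the two empty holes of the fence, leaving the dogs that already stand there and the other tools alone. Then pull the orange handle to draw the sprung rod out until its brass pointer stands at the red mark on the scale, and keep hold of it there: the job finishes while you are still holding the handle with the rod drawn out.

Things in the scene. Friction and masses are not known exactly. Their poses are not given: they have to be found in the camera images.
- jig: Fixed holding jig. Axes: z up, +y the direction in which the rod is pulled out (to the left), x across. Origin: on the table, under the rod's axis. Board 200 (x) x 460 (y) x 12 thick, y = -210 to 250. Brown wooden fence block at y = -180, 190 (x) x 46 (y), top 52 above the table, four dog holes in a row along x, 45 apart. Aluminium scale at x = 63 to 87, y = 115 to 250, top at height 18.
- sleeve_end (a point): Outer end of the jig's fixed dark steel sleeve, on its axis: jig y = 80, height 42. The sleeve is 32 dia and lies along y from y = 5 to 80; the 16 dia sprung rod slides in it.
- jaw (a point): Middle of the cork face of the rod's wooden jaw, height 36; jaw 100 wide (jig x), top at height 56. At rest this face is 76 from the fence's line of holes; it moves away (+y) with the rod.
- hole0 (a point): Centre of the mouth of fence hole 0 (counted along the jig's +x), 52 above the table, chamfered, 21 dia, 34 deep. Two of the four holes already hold a dog and two are empty; which ones differs from time to time.
- hole1 (a point): Centre of the mouth of fence hole 1 (counted along the jig's +x), 52 above the table, chamfered, 21 dia, 34 deep. Two of the four holes already hold a dog and two are empty; which ones differs from time to time.
- hole2 (a point): Centre of the mouth of fence hole 2 (counted along the jig's +x), 52 above the table, chamfered, 21 dia, 34 deep. Two of the four holes already hold a dog and two are empty; which ones differs from time to time.
- hole3 (a point): Centre of the mouth of fence hole 3 (counted along the jig's +x), 52 above the table, chamfered, 21 dia, 34 deep. Two of the four holes already hold a dog and two are empty; which ones differs from time to time.
- dog_a: one of four identical bench dogs: steel shank 18 dia x 30 long, brass flange 32 dia x 6 thick, dark wooden grip 22 dia x 40 tall on top (76 overall, 90 g). Origin: centre of the foot of the shank, z up the dog; seated, its flange rests on the block and the foot is 30 below the hole mouth. This one already stands in a fence hole.
- dog_b: one of four identical bench dogs: steel shank 18 dia x 30 long, brass flange 32 dia x 6 thick, dark wooden grip 22 dia x 40 tall on top (76 overall, 90 g). Origin: centre of the foot of the shank, z up the dog; seated, its flange rests on the block and the foot is 30 below the hole mouth. This one already stands in a fence hole.
- spare_a: one of four identical bench dogs: steel shank 18 dia x 30 long, brass flange 32 dia x 6 thick, dark wooden grip 22 dia x 40 tall on top (76 overall, 90 g). Origin: centre of the foot of the shank, z up the dog; seated, its flange rests on the block and the foot is 30 below the hole mouth. A spare, standing in the green spares block.
- spare_b: one of four identical bench dogs: steel shank 18 dia x 30 long, brass flange 32 dia x 6 thick, dark wooden grip 22 dia x 40 tall on top (76 overall, 90 g). Origin: centre of the foot of the shank, z up the dog; seated, its flange rests on the block and the foot is 30 below the hole mouth. A spare, standing in the green spares block.
- stand: Green spares block, fixed, 140 (x) x 56 (y) x 40 high, origin under its centre, two holes as in the fence at x = -35 and +35, each holding a spare dog.
- handle (a point): Centre of the top of the orange handle on the rod's outer end: block 50 (jig x) x 18 (jig y, along the rod) x 77 high, from 29 to 106 above the table. Moves only along jig y. At rest 46 of rod (top at height 50) shows between it and the sleeve; above the rod both broad faces are free to pinch.
- rod (a joint): How far the rod is pulled out, m: 0 at rest, up to 0.105. A spring draws it back: about 4 N at rest, growing by 70 N/m (10 N at 0.09); let go, it slides back to 0.
- pointer (a point): Tip of the thin brass pointer that sticks out from the handle to jig x = +59, at height 31, in line with the handle's middle; it travels along the scale with the handle.
- mark: Red clip fixed on the scale, 20 (x) x 12 (y, along the scale) x 10 high, with a white line across its middle; origin under its centre, 18 above the table; axes as the jig's. It marks how far the rod must be drawn: 50 to 90 from the pointer's rest, differing from time to time.
- gouge_a: Bystander: wood-handled carving gouge, 235 long, 26 high, lying flat; origin at its underside.
- gouge_b: Bystander: pale-handled carving gouge, 225 long, 26 high, lying flat; origin at its underside.
- gouge_c: Bystander: dark-handled carving gouge, 235 long, 26 high, lying flat; origin at its underside.
- mallet: Bystander: wooden mallet lying down, head 110 x 70 x 70, handle 170 along its +x; origin at its underside.
- stone: Bystander: grey sharpening stone 150 x 50 x 25; origin at its underside.
- pencil: Bystander: flat yellow carpenter's pencil, 135 long, 7 high, lying on the jig board along its y; origin at its underside.
- glue: Bystander: white glue bottle, 60 across, 150 high, standing; origin at its underside.
- square: Bystander: try square lying flat, dark stock 100 x 18 x 14, steel blade 140 long; origin at its underside.
Things that resemble listed ones, but are neither listed nor needed, are in the scene too. What is shaped like the spare_a but turquoise is not meant.

How it is judged:
On the way, in this order (a step that is already met when the one before it is completed fails the run):
1. all four fence holes hold a dog, seated, spares released ((horizontal distance between dog_a and hole0 below 0.005 m or horizontal distance between dog_a and hole1 below 0.005 m or horizontal distance between dog_a and hole2 below 0.005 m or horizontal distance between dog_a and hole3 below 0.005 m) and z of each of dog_a, dog_b, spare_a, spare_b in the frame of hole0 below -0.026 m and angle between each of dog_a, dog_b, spare_a, spare_b's own z axis and vertical below 0.12 rad and (horizontal distance between dog_b and hole0 below 0.005 m or horizontal distance between dog_b and hole1 below 0.005 m or horizontal distance between dog_b and hole2 below 0.005 m or horizontal distance between dog_b and hole3 below 0.005 m) and (horizontal distance between spare_a and hole0 below 0.005 m or horizontal distance between spare_a and hole1 below 0.005 m or horizontal distance between spare_a and hole2 below 0.005 m or horizontal distance between spare_a and hole3 below 0.005 m) and (horizontal distance between spare_b and hole0 below 0.005 m or horizontal distance between spare_b and hole1 below 0.005 m or horizontal distance between spare_b and hole2 below 0.005 m or horizontal distance between spare_b and hole3 below 0.005 m) and contact force between the fingers and spare_a below 0.5 N and contact force between the fingers and spare_b below 0.5 N), for 0.2 s.
2. the rod is drawn out with the pointer at the red mark, the handle held (y of pointer in the frame of mark between -0.006 and 0.006 m and contact force between the fingers and rod above 2 N and distance between the grasp point and handle below 0.08 m and velocity of joint rod between -0.01 and 0.01 m/s), for 0.3 s.
At the end, for the whole second after the job is handed in: Every fence hole holds an upright dog (foot within 5 mm of the hole axis, 26 mm or more below its mouth), spares let go; the pointer is within 6 mm of the red mark's middle (on the 12 mm clip), the rod still (under 10 mm/s), and the fingers bear on it at the handle with over 2 N (all of step 1 and all of step 2); the arm keeps its last pose, push and grip.
It fails at once if a dog that already stood in the fence is taken out or shifted by more than 15 mm (distance of any of dog_a, dog_b from where it was at the start of the episode above 0.015 m).
It fails at once if a bystander is shifted by more than 30 mm (distance of any of gouge_a, gouge_b, gouge_c, mallet, stone, pencil, glue, square from where it was at the start of the episode above 0.03 m).
It also fails if it takes over 69 s, if anything falls off the work surface, if the arm or the gripper's body presses on something with over 40 N, if the wrist force passes 120 N, or if a joint passes its speed limit or range.

## Working session

There is one attempt and no reset: what is moved stays moved. The work goes in short steps, each a Python script; the robot and the scene stay as the last script left them, time stands still between calls to the robot, and variables do not carry over. Pictures are saved under pics/ and viewed, at most 10 in all, crops included, and the job is handed in when it is done.

```bash
ls; mkdir -p pics; cat > h.py <<'E'
import numpy as np, cv2
from scipy.spatial.transform import Rotation as R
from rig import bot
def att(im):
    a=np.array(im["attitude"],float)
    return a if a.shape==(3,3) else R.from_quat(a).as_matrix()
def ray(im,u,v):
    K=np.array(im["K"]); d=np.array([im["k1"],0,0,0,0],float)
    # distortion: r_d=r(1+k1 r^2)
    p=cv2.undistortPoints(np.array([[[u,v]]],float),K,d)[0,0]
    return np.array(im["origin"]),att(im)@np.array([p[0],p[1],1.])
def onz(im,u,v,z):
    o,d=ray(im,u,v); return o+d*(z-o[2])/d[2]
def proj(im,P):
    c=att(im).T@(np.array(P)-np.array(im["origin"])); 
    x=c[:2]/c[2]; x=x*(1+im["k1"]*(x@x)); K=np.array(im["K"])
    return K[:2,:2]@x+K[:2,2]
def tri(obs):
    A=np.zeros((3,3));b=np.zeros(3)
    for im,u,v in obs:
        o,d=ray(im,u,v);d=d/np.linalg.norm(d);M=np.eye(3)-np.outer(d,d);A+=M;b+=M@o
    return np.linalg.solve(A,b)
def snap(n,f):
    im=bot.get_image(n); cv2.imwrite('pics/'+f,im["frame"][:,:,::-1]); np.save('pics/'+f+'.npy',im,allow_pickle=True); return im
def load(f): return np.load('pics/'+f+'.npy',allow_pickle=True).item()
E
python3 - <<'E'
from h import *
for n in("scene","side","wrist"):
    im=snap(n,n+'0.png'); print(n,im["K"],im["k1"],im["origin"],im["attitude"])
print(bot.get_state(),bot.grasp_offset)
E
```

```text
pics
scene [[447.94557188   0.         328.80235022]
 [  0.         447.94557188 231.65599581]
 [  0.           0.           1.        ]] 0.029938893756116417 [ 0.988478   -0.56978708  0.99066803] [ 0.89114422  0.30973389 -0.10017106 -0.31605798]
side [[462.60009322   0.         319.22802314]
 [  0.         462.60009322 231.34072256]
 [  0.           0.           1.        ]] -0.022220065431306033 [ 0.27112403 -0.89950572  1.16381131] [ 0.92326747 -0.1487455   0.05707008 -0.34956397]
wrist [[338.32232137   0.         322.5779569 ]
 [  0.         338.32232137 240.53739504]
 [  0.           0.           1.        ]] -0.04359659629473699 [0.16052455 0.60824796 0.3741614 ] [0.81900545 0.55256271 0.08585955 0.12857944]
{'t': 0.15, 'joint_pos': array([ 1.11728696e+00,  3.08805804e-01,  1.63490773e+00, -2.95908948e-06,
        1.19971259e+00, -6.97324411e-02]), 'qd': array([ 0.00311688, -0.0034661 , -0.00448951,  0.00074113, -0.00078743,
       -0.00045183]), 'tau': array([-2.68986269e-04, -4.15802693e+01, -2.77145165e+01, -1.76272952e-04,
        6.07444032e-03,  7.73606502e-06]), 'position': array([0.233911  , 0.57921138, 0.40370364]), 'orientation': array([ 1.90712427e-01,  9.81645521e-01, -8.85894285e-04, -2.35778294e-04]), 'ft_force': array([-0.83282336, -0.83202605, -0.89702858]), 'torque': array([-0.02122004,  0.02095935, -0.02314832]), 'grasp_force': 0.0, 'width': 0.08580887222262405} 0.1547
```

View pics/scene0.png

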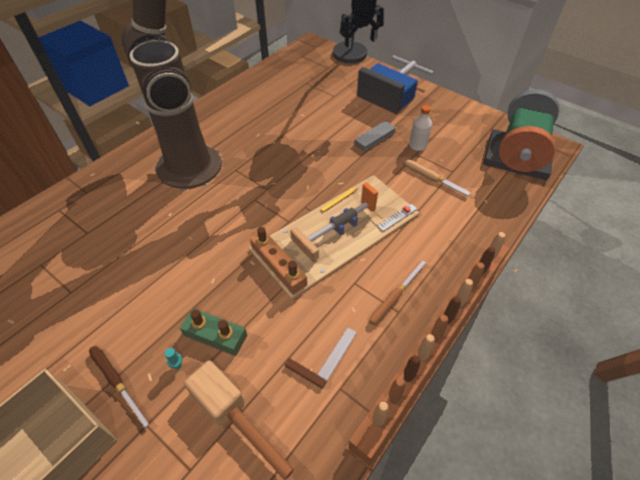

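View pics/side0.png

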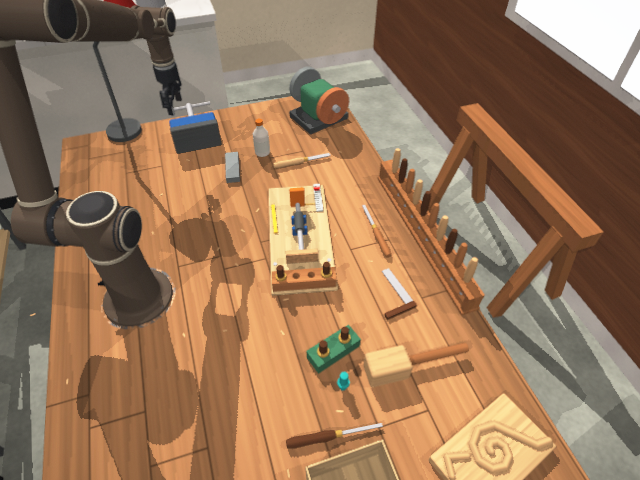

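The scene view shows the fence with dogs at its outer ends, (262,237) and (293,270), and two empty middle holes. The red mark is at (407,209) and the orange handle at (370,195). In the side view, the fence dogs are at (281,272) and (326,268), and the spares at (323,348) and (345,335).

Things that could be taken for a spare (scene pixels): green-block dogs (197,320) and (225,330), which I choose. Not these: fence dogs (262,237) and (293,270), turquoise dog (173,357), rack handles (383,410) and others. I'll check this in a close crop.

```bash
python3 - <<'E'
import cv2,numpy as np
s=cv2.imread('pics/scene0.png');d=cv2.imread('pics/side0.png')
f=lambda im,x,y,w,h,k:cv2.resize(im[y:y+h,x:x+w],None,fx=k,fy=k,interpolation=cv2.INTER_CUBIC)
o=np.zeros((600,800,3),np.uint8)
a=f(s,240,165,185,135,2*1.0800) ; 
o[:300,:400]=f(s,240,225,80,60,5); o[:300,400:]=f(d,262,245,80,60,5)
o[300:,:400]=f(s,170,300,80,60,5); o[300:,400:]=f(d,296,315,80,60,5)
cv2.imwrite('pics/c1.png',o)
o2=np.zeros((600,800,3),np.uint8)
o2[:300,:400]=f(s,350,170,80,60,5); o2[:300,400:]=f(d,265,175,80,60,5)
cv2.imwrite('pics/c2.png',o2[:300])
E
```

```text
(no output)
```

View pics/c1.png

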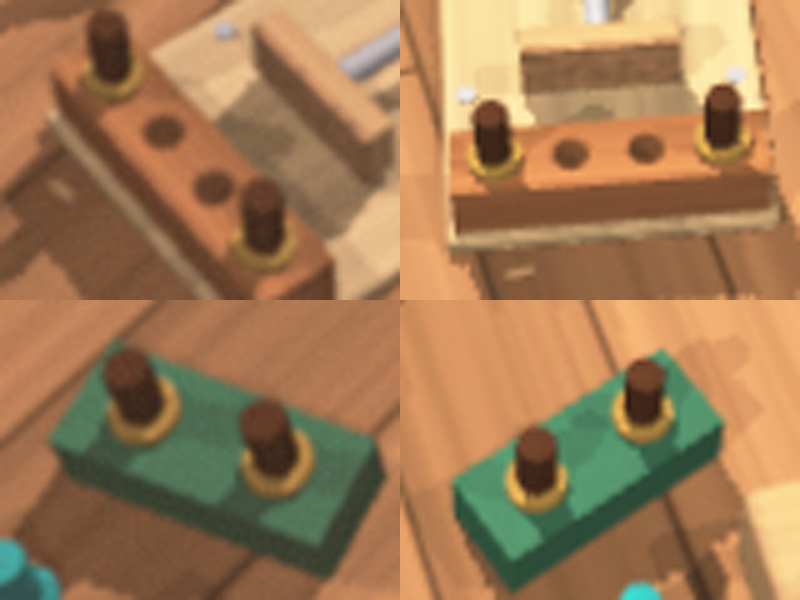

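View pics/c2.png

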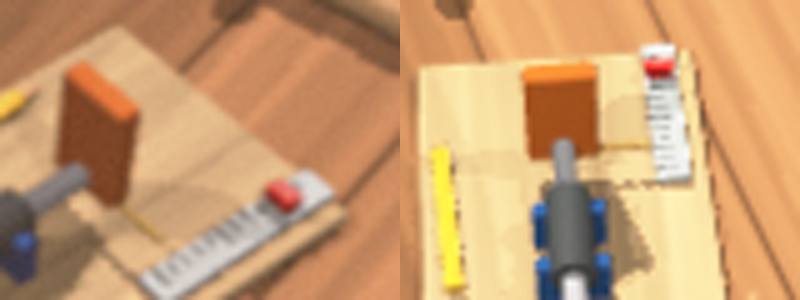

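c1 confirms that both spares have a dark grip and brass flange and stand in the green block. The empty fence holes are the two middle ones. c2 shows the handle top, the red clip near the scale's outer end, and the pointer.

```bash
python3 - <<'E'
from h import *
S=load('scene0.png');D=load('side0.png');W=load('wrist0.png')
def c(X,Y,x0,y0): return (X+.5)/5-.5+x0,(Y+.5)/5-.5+y0
P={}
def add(n,a,b,z,top=0):
    s=c(*a,*((240,225) if top==0 else (170,0+240) if top==1 else (350,170)))
    d=c(b[0]-400,b[1],*((262,245) if top==0 else (296,315-60) if top==1 else (265,175)))
    p=tri([(S,*s),(D,*d)]); print(n,p.round(4),'z exp',z,onz(S,*s,z)[:2].round(4),onz(D,*d,z)[:2].round(4)); P[n]=p
add('holeA',(163,132),(571,153),.052)
add('holeB',(213,187),(646,149),.052)
add('dogtop0',(108,20),(491,107),.098)
add('dogtop3',(263,190),(722,93),.098)
add('spL',(128,362),(538,437),.086,1)
add('spR',(265,413),(644,367),.086,1)
add('handle',(103,90),(560,73),.106,2)
add('mark',(284,190),(658,65),.028,2)
a=np.array(P['dogtop3']-P['dogtop0'])[:2];print(np.linalg.norm(a),a/np.linalg.norm(a))
st=bot.get_state();Rt=R.from_quat(st['orientation']).as_matrix()
print('cam in tool',Rt.T@(np.array(W['origin'])-st['position']),(Rt.T@att(W)).round(3))
E
```

```text
holeA [ 0.4619 -0.1077  0.0495] z exp 0.052 [ 0.4634 -0.109 ] [ 0.4615 -0.1095]
holeB [ 0.5052 -0.1177  0.0487] z exp 0.052 [ 0.5066 -0.1188] [ 0.5045 -0.1206]
dogtop0 [ 0.419  -0.0965  0.098 ] z exp 0.098 [ 0.4192 -0.0967] [ 0.419  -0.0963]
dogtop3 [ 0.5494 -0.1265  0.0959] z exp 0.098 [ 0.5502 -0.1271] [ 0.5489 -0.1285]
spL [ 0.4627 -0.3584  0.0856] z exp 0.086 [ 0.4629 -0.3583] [ 0.4626 -0.3588]
spR [ 0.5287 -0.3377  0.0853] z exp 0.086 [ 0.5292 -0.3381] [ 0.5285 -0.3378]
handle [0.5555 0.1951 0.1014] z exp 0.106 [0.5572 0.1925] [0.5542 0.1889]
mark [0.6455 0.2613 0.0237] z exp 0.028 [0.6465 0.2592] [0.644  0.2551]
0.13373988644171858 [ 0.97446238 -0.2245508 ]
cam in tool [ 0.07891645 -0.00049924  0.02955307] [[-0.    -0.952 -0.306]
 [ 1.    -0.     0.   ]
 [-0.    -0.306  0.952]]
```

```bash
cat >> h.py <<'E'
JX=np.array([.97446,-.22455,0]);JY=np.array([.22455,.97446,0])
def quat(s=1):
    y=s*JY; z=np.array([0,0,-1.]); return R.from_matrix(np.c_[np.cross(y,z),y,z]).as_quat()
Q=quat(1); TX=-JX
E
python3 - <<'E'
from h import *
for s in(1,-1):
  for p in([.485,-.113,.42],[.485,-.113,.22],[.53,-.338,.22],[.463,-.358,.23],[.557,.19,.24],[.57,.26,.24]):
    q=bot.solve_ik(p,quat(s)); print(s,p,None if q is None else np.round(q,2))
f=np.array([.484,-.1125,0]); st=np.array([.4957,-.348,0])
bot.goto(f-.079*TX+[0,0,.40],Q); bot.movel(f-.079*TX+[0,0,.30],v=.25); bot.hold(.2); snap('wrist','wf.png')
bot.movel(st-.079*TX+[0,0,.30],v=.25); bot.hold(.2); snap('wrist','ws.png'); print(bot.get_state()['t'])
a=cv2.imread('pics/wf.png');b=cv2.imread('pics/ws.png')
cv2.imwrite('pics/w2.png',np.hstack([a[:,120:520],b[:,120:520]]))
E
```

```text
1 [0.485, -0.113, 0.42] [-0.32  0.05  1.91 -0.    1.19 -1.66]
1 [0.485, -0.113, 0.22] [-0.32  0.34  2.04 -0.    0.76 -1.66]
1 [0.53, -0.338, 0.22] [-0.64  0.54  1.73 -0.    0.88 -1.98]
1 [0.463, -0.358, 0.23] [-0.73  0.45  1.83 -0.    0.85 -2.08]
1 [0.557, 0.19, 0.24] [ 0.25  0.44  1.82 -0.    0.87 -1.09]
1 [0.57, 0.26, 0.24] [ 0.36  0.5   1.73 -0.    0.91 -0.99]
-1 [0.485, -0.113, 0.42] [-0.32  0.05  1.91 -0.    1.19  1.48]
-1 [0.485, -0.113, 0.22] [-0.32  0.34  2.04 -0.    0.76  1.48]
-1 [0.53, -0.338, 0.22] [-0.64  0.54  1.73 -0.    0.88  1.16]
-1 [0.463, -0.358, 0.23] [-0.73  0.45  1.83 -0.    0.85  1.06]
-1 [0.557, 0.19, 0.24] [ 0.25  0.44  1.82 -0.    0.87  2.05]
-1 [0.57, 0.26, 0.24] [ 0.36  0.5   1.73 -0.    0.91  2.16]
5.05
```

View pics/w2.png

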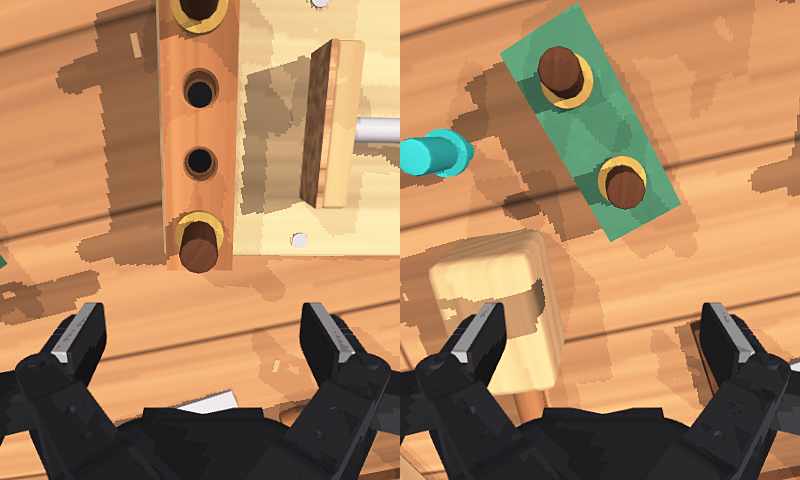

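The left half (fence view) shows the empty hole mouths at panel (200,90) and (200,162), with dogs at (198,5) and (198,250). The right half shows the spares' grips at (562,72) and (625,187), with the turquoise decoy at (440,152). The mallet head is below-left of the block at (500,310), clear of the fingers.

```bash
python3 - <<'E'
from h import *
F=load('wf.png');S=load('ws.png')
def circ(P):
    P=np.array(P,float);A=np.c_[2*P,np.ones(len(P))];s=np.linalg.lstsq(A,(P**2).sum(1),rcond=None)[0]
    return s[0],s[1],np.sqrt(s[2]+s[0]**2+s[1]**2)
out=[]
# holes: darker-than-fence blob; contour cast on z=.052, circle fitted in mm
hsv=cv2.cvtColor(F["frame"],cv2.COLOR_RGB2HSV)
for (u,v) in((320,90),(320,162)):
    V=hsv[:,:,2].astype(int); med=np.median(V[v-40:v+40,u-28:u+28])
    for th in(.8,.88):
        m=np.zeros(V.shape,np.uint8); m[v-30:v+30,u-30:u+30]=(V<med*th)[v-30:v+30,u-30:u+30]
        c=max(cv2.findContours(m,cv2.RETR_EXTERNAL,cv2.CHAIN_APPROX_NONE)[0],key=cv2.contourArea)
        P=[onz(F,*p[0],.052)[:2] for p in cv2.convexHull(c)]
        print('hole',th,np.round(circ(P),4), cv2.fitEllipse(c))
# flanges
def flange(im,u,v,z,name,r=45):
    h=cv2.cvtColor(im["frame"],cv2.COLOR_RGB2HSV); H,Sa,V=[h[:,:,i].astype(int) for i in range(3)]
    m=((H>=18)&(H<=30)&(Sa>110)&(V>90)).astype(np.uint8); k=np.zeros_like(m); k[max(0,v-r):v+r,u-r:u+r]=1; m*=k
    c=max(cv2.findContours(m,cv2.RETR_EXTERNAL,cv2.CHAIN_APPROX_NONE)[0],key=cv2.contourArea)
    P=np.array([onz(im,*p[0],z)[:2] for p in cv2.convexHull(c)[:,0][:,None]])
    for _ in range(15):
        a=circ(P);e=np.abs(np.hypot(*(P-a[:2]).T)-a[2]); P=P[e<max(.0008,np.quantile(e,.9))]if e.max()>.0008 else P
    a=circ(P);print(name,np.round(a,4),len(P),cv2.contourArea(c))
flange(S,285,80,.046,'spL');flange(S,342,183,.046,'spR');flange(F,318,240,.058,'dog3')
for im,P in((S,[.4627,-.3584,.086]),(S,[.5287,-.3377,.086]),(F,[.4619,-.1077,.052]),(F,[.5052,-.1177,.052])): print(proj(im,P))
# grip tops: crops
f=lambda im,u,v:cv2.resize(im["frame"][v-30:v+30,u-30:u+30,::-1],(390,390),interpolation=cv2.INTER_CUBIC)
cv2.imwrite('pics/c3.png',np.hstack([f(S,283,75),f(S,345,187)]))
E
```

```text
hole 0.8 [ 0.4609 -0.1089  0.0113] ((320.35382080078125, 87.59297943115234), (35.75893020629883, 39.578147888183594), 178.44659423828125)
hole 0.88 [ 0.4608 -0.1089  0.0114] ((320.0589294433594, 87.4791030883789), (36.66880416870117, 39.99436950683594), 167.85536193847656)
hole 0.8 [ 0.5051 -0.1191  0.011 ] ((320.50396728515625, 163.73240661621094), (33.1680793762207, 34.066749572753906), 153.22422790527344)
hole 0.88 [ 0.5051 -0.1191  0.0113] ((320.31488037109375, 163.82740783691406), (33.77364730834961, 35.375423431396484), 148.97825622558594)
spL [ 0.4611 -0.3614  0.016 ] 25 660.0
spR [ 0.5279 -0.3413  0.0158] 18 475.0
dog3 [ 0.5486 -0.1301  0.016 ] 21 604.0
[285.12521559  70.60852438]
[352.20534286 189.61018369]
[322.57555483  89.18936639]
[322.54109138 163.86176005]
```

View pics/c3.png

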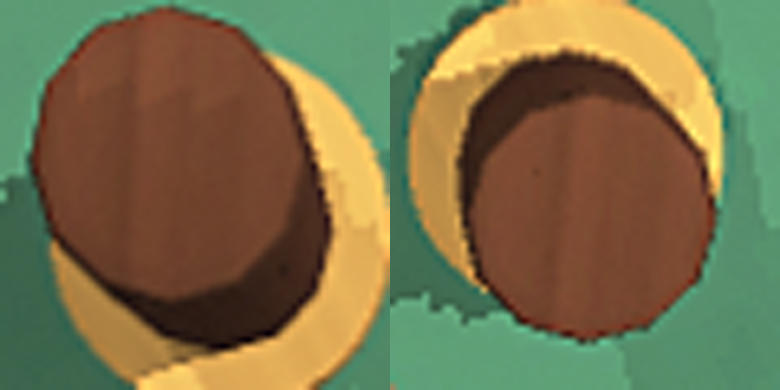

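c3 shows both grip tops cleanly, at crop (168,153) and (590,215), with brass flanges below. The wrist measurements fit the given sizes: flange radius 16 mm, hole spacing 45 mm, spare spacing 70 mm. Next I pick the first spare.

```bash
cat >> h.py <<'E'
GO=bot.grasp_offset
def at(x,y,z,v=.25): bot.movel([x,y,z+GO],Q,v=v)   # z of the grasp point
def pick(x,y):
    at(x,y,.15,.4); bot.move_gripper(.05); at(x,y,.070,.15)
    bot.move_gripper(0,40); s=bot.get_state(); print('grip',s['width'],s['grasp_force'],s['ft_force'].round(1),s['torque'].round(2))
    at(x,y,.125,.2); s=bot.get_state(); print('lifted',s['width'],s['ft_force'].round(1),s['t'])
def lower(x,y,z0,z1,lim=12,dz=.003):
    f0=bot.get_state()['ft_force']; z=z0
    while z>z1:
        z=max(z-dz,z1); at(x,y,z,.06); s=bot.get_state(); f=s['ft_force']-f0
        if f[2]>lim or np.hypot(*f[:2])>25: break
    print('lower',round(s['position'][2]-GO,4),f.round(1)); return z
E
python3 - <<'E'
from h import *
pick(.5283,-.3398)
at(.5053,-.1192,.135,.3); bot.hold(.3); snap('wrist','wp.png'); snap('side','sp.png'); snap('scene','scp.png')
s=bot.get_state(); print(s['position'],s['t'])
a=cv2.imread('pics/wp.png')[100:460,180:460]; b=cv2.imread('pics/sp.png')[230:310,260:350]
cv2.imwrite('pics/c4.png',np.hstack([cv2.resize(a,(420,540)),cv2.resize(b,(380,540),interpolation=cv2.INTER_CUBIC)]))
E
```

```text
grip 0.02102318832989768 39.219165444374084 [-0.4 -0.2  4.6] [ 0.02 -0.01  0.02]
lifted 0.02099777537465428 [-1.2  0.8 -0.7] 7.2417
[ 0.50532572 -0.11976008  0.28965543] 8.5833
```

View pics/c4.png

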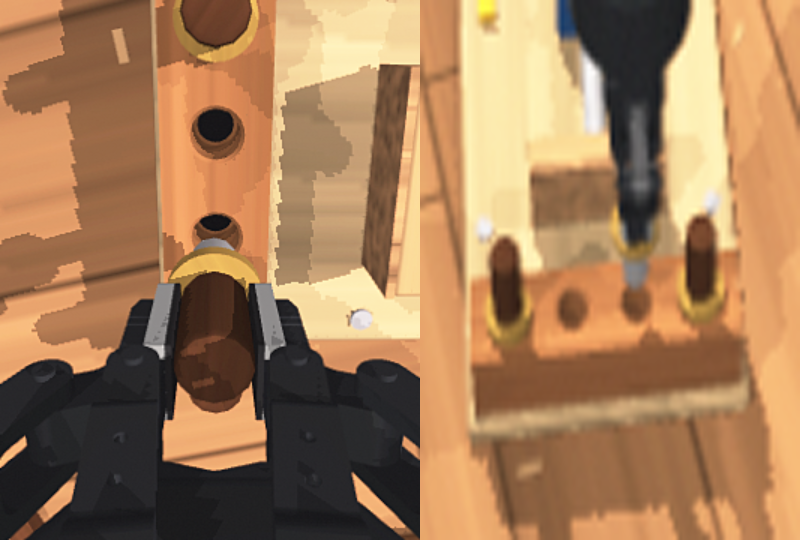

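c4 shows the dog gripped upright. Its shank is at (213,245), straight above the hole mouth at (216,230), and the side view lines up too. Now I lower it.

```bash
cat >> h.py <<'E'
def insert(x,y):
    at(x,y,.118,.15)
    for dx,dy in((0,0),(0,.0015),(0,-.0015),(.0015,0),(-.0015,0),(.002,.002),(-.002,.002),(.002,-.002),(-.002,-.002)):
        p=np.array([x,y,0])+dx*JX+dy*JY
        at(p[0],p[1],.118,.1); z=lower(p[0],p[1],.118,.0815)
        if z<.090: return p
    return None
E
python3 - <<'E'
from h import *
print(insert(.5054,-.1187)); print(bot.get_state()['t'])
E
```

```text
lower 0.0837 [-3.7  0.7 13.2]
[ 0.5054 -0.1187  0.    ]
12.35
```

```bash
python3 - <<'E'
from h import *
x,y=.5054,-.1187
lower(x,y,.0837,.080,25,.001)
bot.move_gripper(.05); s=bot.get_state(); print(s['ft_force'].round(1))
at(x,y,.15,.3); pick(.4618,-.3602)
at(.4612,-.1085,.130,.35)
p=insert(.4612,-.1085); print(p)
if p is not None:
    lower(p[0],p[1],.0837,.080,25,.001); bot.move_gripper(.05); at(p[0],p[1],.16,.3)
    at(.40,.0,.22,.4)
    bot.hold(.2)
else: print('FAIL')
a=snap('side','s2.png')['frame'];b=snap('scene','c2s.png')['frame']; print(bot.get_state()['t'])
f=lambda im,x,y:cv2.resize(im[y:y+80,x:x+80,::-1],(400,400),interpolation=cv2.INTER_CUBIC)
cv2.imwrite('pics/c5.png',np.hstack([f(a,262,235),f(b,240,220)]))
E
```

```text
lower 0.0836 [-4.4  2.2 11.2]
[-0.3 -0.7  0.1]
grip 0.02095276572070484 39.13580775260925 [-1.   0.2  5.4] [ 0.07  0.02 -0.03]
lifted 0.020607258438056712 [-0.8  0.5 -1. ] 16.5833
lower 0.0834 [-1.  -2.1 14.7]
[ 0.4612 -0.1085  0.    ]
lower 0.0834 [-4.4 -0.3 14.4]
23.8
```

View pics/c5.png

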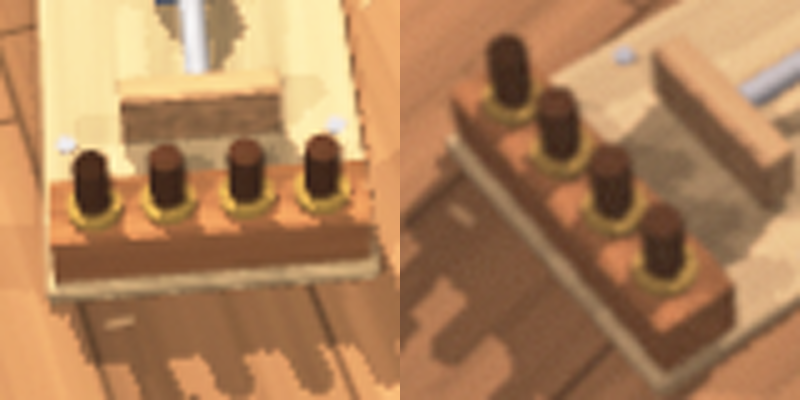

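c5 shows all four dogs with flanges flat on the fence block, in both views. Now I look at the handle, pointer and mark.

```bash
python3 - <<'E'
from h import *
J=np.array([.4831,-.1139,0])+.18*JY; print('jig',J)
t=J+.125*JX+.165*JY
at(t[0],t[1],.22,.35); bot.hold(.25); im=snap('wrist','wh.png'); print(bot.get_state()['t'])
h=cv2.cvtColor(im["frame"],cv2.COLOR_RGB2HSV); H,S,V=[h[:,:,i].astype(int) for i in range(3)]
red=(((H<5)|(H>174))&(S>170)&(V>110)).astype(np.uint8)
n,l,st,ce=cv2.connectedComponentsWithStats(red)
for i in np.argsort(-st[1:,4])[:3]+1:
    p=onz(im,*ce[i],.028)-J; print('red',st[i],ce[i].round(1),'jig',(p@JX).round(4),(p@JY).round(4))
org=((H>=5)&(H<=13)&(S>205)&(V>170)).astype(np.uint8)
n,l,st,ce=cv2.connectedComponentsWithStats(org)
for i in np.argsort(-st[1:,4])[:2]+1:
    p=onz(im,*ce[i],.106)-J; print('org',st[i],ce[i].round(1),'jig',(p@JX).round(4),(p@JY).round(4))
for P in((59,135,31),(0,135,106)): print(P,proj(im,J+P[0]/1e3*JX+P[1]/1e3*JY+[0,0,P[2]/1e3]).round(1))
E
```

```text
jig [0.523519  0.0615028 0.       ]
25.2333
red [374 155   7  21 114] [377.1 164.5] jig 0.0741 0.2143
red [382 154   6  22  99] [384.7 164.7] jig 0.0742 0.2214
org [278  25  20  80 347] [292.5  69.9] jig 0.0067 0.1446
org [262  20  10  81 122] [264.7  61.6] jig 0.0016 0.1268
(59, 135, 31) [290.3 147.9]
(0, 135, 106) [277.3  58.8]
```

View pics/wh.png

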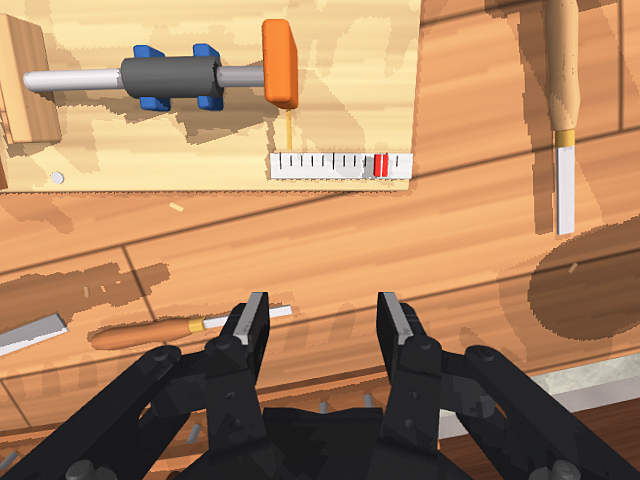

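wh shows the pointer at (289,145), the red clip with its white line at (381,164), and the handle top at (278,60). The pointer matches the jig prediction of (290,148). Now I grip and pull.

```bash
cat >> h.py <<'E'
J=np.array([.523519,.0615028,0])
def jg(x,y,z,v): p=J+x*JX+y*JY; at(p[0],p[1],z,v)
E
python3 - <<'E'
from h import *
im=load('wh.png')
pm=(onz(im,381,164.6,.028)-J)@JY; pp=(onz(im,289.5,146,.031)-J)@JY; print(pm,pp)
S=load('scene0.png'); print('glue',onz(S,420,150,0))
jg(0,.135,.17,.35); bot.move_gripper(.045); jg(0,.135,.088,.15)
s=bot.get_state(); print(s['ft_force'].round(1))
bot.move_gripper(0,90); s=bot.get_state(); print(s['width'],s['grasp_force'],s['ft_force'].round(1))
d=pm-pp
jg(0,.135+d-.01,.088,.06); jg(0,.135+d,.088,.03); bot.hold(.3)
s=bot.get_state(); print(d,s['width'],s['grasp_force'],s['ft_force'].round(1),((s['position']-J)@JY).round(4),s['t'])
w=snap('wrist','wq.png')['frame']; a=snap('side','sq.png')['frame']; b=snap('scene','cq.png')['frame']
f=lambda im,x,y,w,h:cv2.resize(im[y:y+h,x:x+w,::-1],(400,300),interpolation=cv2.INTER_CUBIC)
cv2.imwrite('pics/c6.png',np.vstack([np.hstack([f(a,270,165,80,60),f(b,350,170,80,60)]),np.hstack([f(w,120,0,400,300),f(w,160,200,320,240)])]))
E
```

```text
0.21797412918343584 0.1342825166465505
glue [5.35471490e-01 5.31481195e-01 1.11022302e-16]
[-0.  -0.5  0.3]
0.016971283915156374 88.60392451286316 [-0.4 -3.6  5.6]
0.08369161253688534 0.016674227272601184 88.9325487613678 [-1.6 -9.8  8.1] 0.217 29.2167
```

View pics/c6.png

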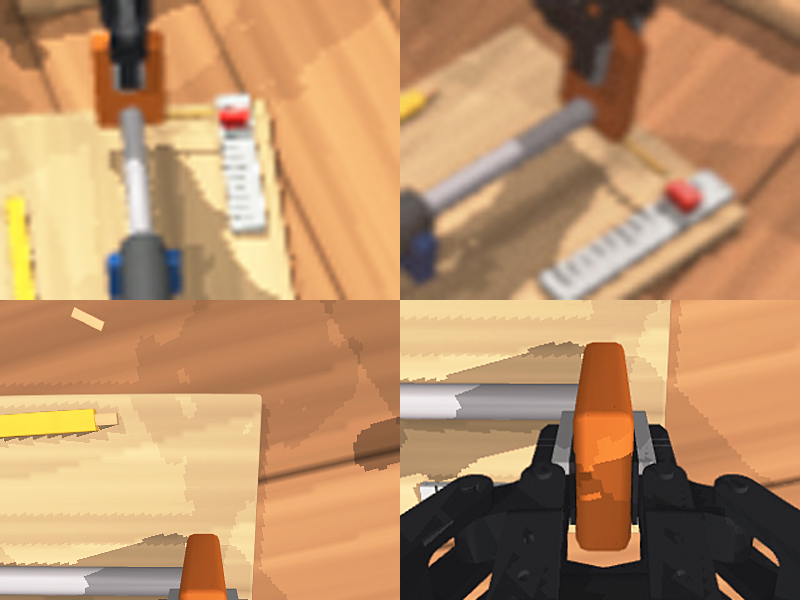

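c6 shows the pointer tip beside the red clip: side crop tip (212,110) against clip (234,117), scene crop tip (668,171) against clip (683,195). The grip on the handle is square. I'll check this by casting rays.

```bash
python3 - <<'E'
from h import *
Si=load('sq.png');Sc=load('cq.png');S0=load('side0.png');C0=load('scene0.png')
px=lambda X,Y,x0,y0:((X+.5)/5-.5+x0,(Y+.5)/5-.5+y0)
jy=lambda im,p,z:[round(float((onz(im,*p,z)-J)@a),4) for a in(JX,JY)]
print('side tip now',jy(Si,px(212,110,270,165),.031),'rest',jy(S0,px(648-400,146,265,175),.031))
print('scene tip now',jy(Sc,px(268,171,350,170),.031),'rest',jy(C0,px(160,242,350,170),.031))
for n,im in(('side',Si),('scene',Sc)):
    h=cv2.cvtColor(im["frame"],cv2.COLOR_RGB2HSV); H,S,V=[h[:,:,i].astype(int) for i in range(3)]
    g=proj(im,J+.075*JX+.218*JY+[0,0,.023]).astype(int)
    m=((H<6)|(H>172))&(S>140)&(V>90); k=np.zeros_like(m); k[g[1]-10:g[1]+10,g[0]-10:g[0]+10]=1
    v,u=np.nonzero(m&k); c=(u.mean(),v.mean()); print(n,len(u),'mark centroid (mid height)',jy(im,c,.0235),'pred px',proj(im,J+.075*JX+.218*JY+[0,0,.0235]).round(1),np.round(c,1))
    print('   handle', proj(im,J+.059*JX+.2177*JY+[0,0,.031]).round(1))
s=bot.get_state(); print((s['position']-J)@JY)
E
```

```text
side tip now [0.0592, 0.2191] rest [0.0595, 0.132]
scene tip now [0.0608, 0.2213] rest [0.0616, 0.1348]
side 15 mark centroid (mid height) [0.074, 0.2167] pred px [316.4 188.1] [316.2 188.3]
   handle [312.  186.9]
scene 18 mark centroid (mid height) [0.0768, 0.2187] pred px [405.5 208.9] [406.1 209.2]
   handle [401.9 204. ]
0.2169570879253428
```

Rays from both fixed cameras put the tip about 2.5 mm past the mark, while the arm's own position says about 1 mm short. I'll ease back 1.2 mm, hold, and hand in.

```bash
python3 - <<'E'
from h import *
jg(0,.2187-.0012,.088,.02); bot.hold(.8); s=bot.get_state(); print(s['grasp_force'],s['width'],((s['position']-J)@JY).round(4),s['ft_force'].round(1),s['t'])
print(bot.sign_off())
E
```

```text
88.85122060775757 0.016897748830412875 0.2157 [ -2.6 -10.5   8.4] 30.4167
the job is handed in; nothing more can be done
None
```

I handed the job in at 30.4 s: both spare dogs are home in the two middle fence holes, and the gripper is holding the handle (89 N grip) with the pointer at the red mark, to within about 2 mm by my measurements; no verdict came back.

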